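# Show a pipette's volume window to the inspection camera

## Robot

A 6-joint arm with a two-finger parallel gripper is mounted at the origin on a cart in front of the work surface, level with it; the furniture and walls round the work are solid. World frame = base frame: x ahead of the robot, y to its left, z up, the work surface at z = 0. Lengths are in m, angles in degrees, forces in N, time in s.
With the tool pointing down it reaches from about 0.25 to 0.725 m from the base axis. Payload 9.7 kg.
Tool frame: the origin (TCP) lies at the centre of the arm's flange, where the gripper is bolted on; the fingertips stand 173 mm ahead of it and the grasp point (between the pads) lies 155 mm ahead of it; z points along the fingers, y is the line along which they close (so a half turn about z gives the same grasp; the last joint's range is limited). The gripper opens to 85 mm and grips with 20 to 120 N. Pads are 22 mm wide; open, the fingers measure 114 mm over their backs; the gripper's body (76 mm by 85 mm) begins 54 mm behind the grasp point. The pads swing forward as they close: fully open they stand 13 mm farther back than shut.
Start: joints at [73.109, 4.979, 10.078, 95.1, 0, 90], TCP at [0.16, 0.526, 0.405] pointing down, gripper open.
Joint ranges: [-179.16, 179.16], [-48.56, 103.87], [-65.8, 70.77], [-126.05, 130.52], [-82.76, 87.17], [-180, 180]. Speed limits (degrees/s): [127.2, 127.2, 147.25, 180, 180, 180].

## Interface

Orientations are given as [roll, pitch, yaw] about the fixed x, y, z axes, in that order (R = Rz(yaw) Ry(pitch) Rx(roll)).
In Python, from workcell import monitor, camera, get_calibration, bot gives the robot as it stands.
- The arm moves only by the tool carry_out, never from a script. Its argument "targets" is text: rows parted by semicolons, each of 7 numbers parted by spaces: the shift along the tool's x, y, z in units of 0.04 m (1.0 is 0.04 m), then the turn, a rotation vector about the tool's x, y, z in units of 0.1 rad (1.0 is 0.1 rad), then the opening, from -1 (shut) to 1 (fully open), so that 0 is half open. A call has exactly 8 rows; each row shifts and turns the commanded pose from where the row before left it, along the tool's axes as they then stand; what a row does not reach is not made up. A row lasts 1/12 s, in which the tool goes at most 41.7 mm and 7.16 degrees, less where a joint would pass 70% of its speed; a pose out of reach is approached as far as the arm can. A call with a number of a shift or a turn outside -1 to 1 is refused whole. A call with a gripper value outside its range is refused whole. The fingers move at their own pace and stop on an object; "newtons" is the grip in N (left out, the last holds). Time passes only in rows, so rows that do not move let the fingers close, or fill a call up. It gives the time, the measured TCP pose, the force, the opening and the grip force at its end, in the units of the state.
- monitor.get_obs(): the state, without advancing time (a new reading comes with each control period).
- camera(name): name is "scene" or "top"; returns the picture (384x512x3 uint8, red, green, blue); there is no depth.
- get_calibration(name): a dict with "fx", "fy", "cx", "cy" (pixels), "view" (4x4, takes a point from world to camera coordinates). Camera axes: x right, y down, z forward; pixel columns grow to the right and rows downward; lengths in m; the calibration is good to about 2 mm. A picture is of the moment at which its call begins. get_calibration takes no time and is no camera call.
- bot.job_done(): hands the job in; it is judged then, once.
The state is a dict: "time": time; "q": joint angles; "qd": joint speeds; "joint_efforts": joint torques, N m; "ee_pos": TCP position; "tcp_rot": TCP orientation; "wrist_force": force on the tool from outside, world axes, zero at the start; "torque": the same for the moment, N m; "opening": finger opening in m; "grasp_force": force on a finger pad.
Only numpy, scipy, OpenCV 4.12 (cv2) and the standard library are available. Lean on these libraries where they do the work, as an engineer would, in place of code of your own. Each camera call takes 0.05 s, during which the arm holds its last target. There are 200 camera calls.

## Task

Before the calibration run the inspection camera has to record the volume set on the pipette with the yellow push button: lift that pipette up over the retaining lips of its cradle and forward out of the stand, carry it to the camera, and finish while still holding it there in the air. Hold it still and upright with its black volume window squarely facing the lens, centred on the lens axis and 12 cm in front of the lens (above the white ring on the camera's base plate). Never let the pipette's tip or body touch the bench or the camera station, leave the other two pipettes hanging, and do not shift the camera or anything else that stands about.

Things in the scene. Friction and masses are not known exactly. Their poses are not given: they have to be found in the camera images.
- pipette_stand: fixed white stand, 190 mm wide (y), base 12 mm thick from x -48 to +78 mm; origin on the bench under the middle pipette, -x its open front. Top plate, 10 mm thick, top at z 215 mm, with three slots 29 mm wide at y -68, 0, 68 mm, open to -x; pipettes hang in them at x = 0, collars on the plate. Lips at x -27 to -18 mm beside the slots stand 6 mm above the plate; nothing is higher
- yellow_pipette_head (a point): centre of the grip head of the pipette with yellow button and yellow ring, 95 g, 254 mm long. z up its axis, -x its window side, which faces the stand's front. Head: white cylinder, 26 mm diameter; its top is 21 mm above this point, the button's top (18 mm wide) 46 mm above. Collar, 40 mm diameter: top 21 mm, underside 28 mm below this point. A finger rest juts to x +37 mm at the collar
- yellow_pipette_window (a point): centre of the same pipette's volume window, a black upright panel 12.5 x 34 mm with white fields on the -x side of its handle (25 mm diameter, below the collar): 13 mm to -x of the axis, 66 mm below the head point. Axes as the pipette's; the window looks to -x
- yellow_pipette_tip (a point): lower end of the yellow pipette's shaft, on its axis, 208 mm below the head point
- blue_pipette_head (a point): the same point on the pipette with the blue button; same shape, stays hanging
- red_pipette_head (a point): the same point on the pipette with the red button; same shape, stays hanging
- camera_lens (a point): centre of the front glass of the inspection camera (lens 35 mm wide, in a grey ring light of 70 mm diameter), 190 to 240 mm above the bench, clamped on a column. The lens looks level along its -x; z up. The window belongs 120 mm from here along -x. The column (18 mm) is 65 mm behind this point and ends 297 mm above the bench
- camera_station: fixed grey base plate of the camera, 257 x 110 x 12 mm (x from -44 to +213 mm), with a black patch and a white ring of 56 mm diameter. Origin on the bench under the ring's centre, straight below the window's wanted place; the lens is 120 mm to its +x and looks to -x
- beaker_100_mid (a point): middle of a small glass beaker, 55 mm wide, 71 mm high; stays where it is
- cylinder_100_mid (a point): middle of a glass measuring cylinder with a foot, 60 mm wide, 173 mm high; stays where it is
- timer_mid (a point): middle of a white bench timer, 52 x 66 x 21 mm; stays where it is. Bottles, tubes and tools that are not listed stand or lie about too and are to be left alone
- petri_dish_mid (a point): middle of a glass dish, 60 mm wide, 15 mm high; stays where it is

How it is judged:
By the outcome, as a careful person would: the job done as asked, in the order asked, and still so for the second after the job is handed in, while the arm keeps its last pose, push and grip.
It also fails if it takes over 35 s, if anything falls off the work surface, if the arm or the gripper's body presses on something with over 40 N, if the wrist force passes 120 N, or if a joint passes its speed limit or range.

## Working session

There is one attempt and no reset: what is moved stays moved. The work goes in short steps, Python scripts to look and compute and a tool call to move; the robot and the scene stay as the last step left them, time stands still between calls to the robot, and variables do not carry over. Pictures are saved under pics/ and viewed, at most 10 in all, crops included, and the job is handed in when it is done.

Besides the shell and the picture viewer there is one more tool, called after "Emit:" by a JSON object that holds its "name" and its "arguments". carry_out: Moves the arm, as the interface text tells. Shifts and turns lie within -1 to 1; 1 stands for 0.04 m of shift or 0.1 rad of turn. Its arguments: {"type":"object","properties":{"targets":{"type":"string"},"newtons":{"type":"number"}},"required":["targets"]}

```bash
mkdir -p pics
python3 - <<'E'
from workcell import monitor,camera,get_calibration
import cv2,numpy as np
for n in("scene","top"):
    cv2.imwrite(f"pics/{n}0.png",cv2.resize(camera(n)[:,:,::-1],(800,600),interpolation=cv2.INTER_CUBIC))
    c=get_calibration(n);print(n,c["fx"],c["fy"],c["cx"],c["cy"]);print(np.round(c["view"],4).tolist())
print(monitor.get_obs())
E
```

```text
scene 420.9556515750194 420.9556515750194 262.8014599213318 196.45122751974276
[[-0.8567, -0.5153, -0.0216, 0.5977], [-0.337, 0.5911, -0.7328, 0.2233], [0.3904, -0.6205, -0.6801, 0.9213], [0.0, 0.0, 0.0, 1.0]]
top 352.1922030882561 352.1922030882561 255.75737917365967 186.99942056382318
[[0.0001, -1.0, -0.0016, 0.1584], [-0.993, 0.0001, -0.1178, 0.5916], [0.1178, 0.0016, -0.993, 0.9272], [0.0, 0.0, 0.0, 1.0]]
{'time': 0.1, 'q': array([7.31114850e+01, 5.00995991e+00, 1.00400782e+01, 9.51011145e+01,
       1.16779664e-03, 8.99985550e+01]), 'qd': array([ 0.0019159 ,  0.04090457,  0.13578165, -0.00606946, -0.03831371,
       -0.04178318]), 'joint_efforts': array([-8.95227695e-04, -5.21562409e+01,  4.65651906e+01,  1.59032556e-02,
       -3.00586487e-05,  2.84106579e-05]), 'ee_pos': array([0.15978044, 0.52628642, 0.40404426]), 'tcp_rot': array([-1.79929004e+02, -1.16958621e-03,  1.63112929e+02]), 'wrist_force': array([ 0.79873057,  0.43028255, -0.27101393]), 'torque': array([-0.005727  , -0.03058042, -0.01879441]), 'grasp_force': 0.0, 'opening': 0.08521312374346623}
```

View pics/scene0.png

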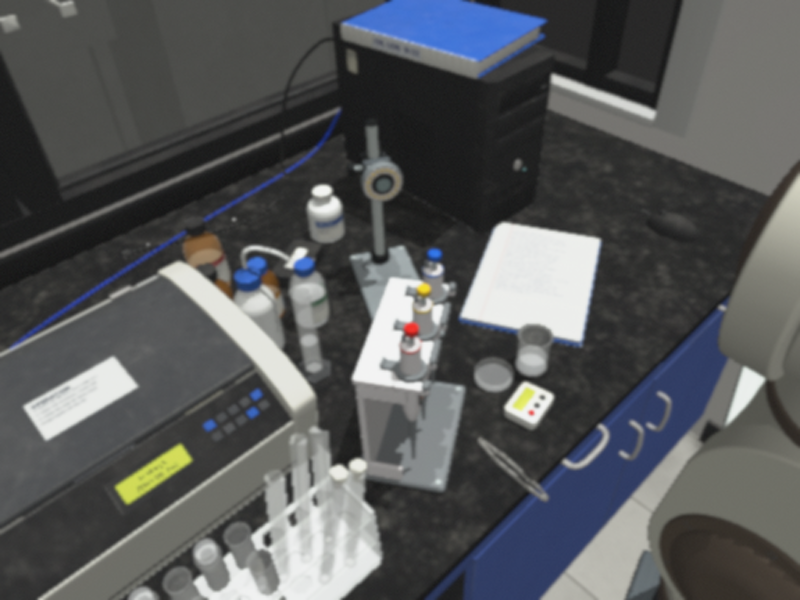

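View pics/top0.png

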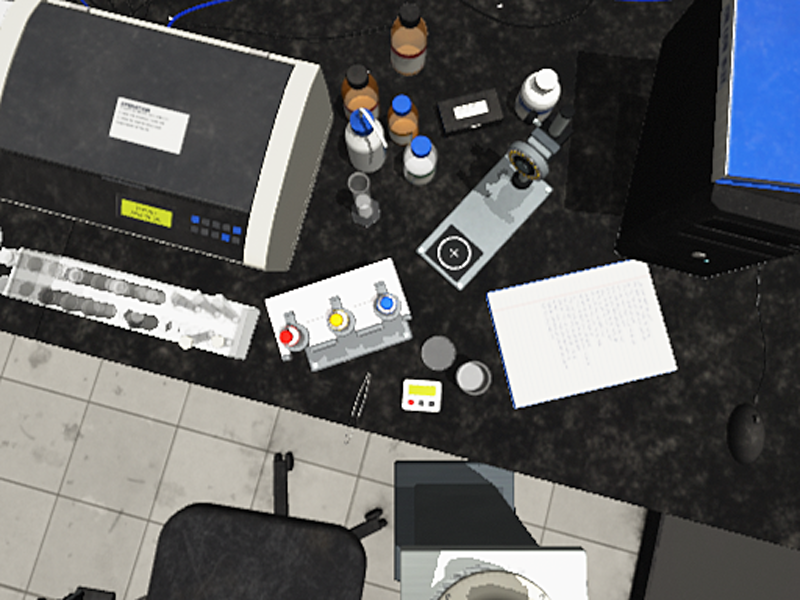

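The top view shows the buttons at red (289,338), yellow (337,320) and blue (386,303), with the stand's front facing down the image. The white ring is at (454,252) and the ring light near (527,160). In the scene view the lens is near (383,183) and the yellow button at (424,290).

```bash
cat > h.py <<'E'
import numpy as np,cv2
from workcell import monitor,camera,get_calibration
C={n:get_calibration(n) for n in("scene","top")}
def ray(n,u,v):
    c=C[n];V=np.array(c["view"]);R,t=V[:3,:3],V[:3,3]
    d=R.T@np.array([(u-c["cx"])/c["fx"],(v-c["cy"])/c["fy"],1]);return -R.T@t,d/np.linalg.norm(d)
def onz(n,u,v,z):
    o,d=ray(n,u,v);return o+d*(z-o[2])/d[2]
def tri(a,b):
    (o1,d1),(o2,d2)=ray("top",*a),ray("scene",*b)
    s=np.linalg.lstsq(np.c_[d1,-d2],o2-o1,rcond=None)[0];p,q=o1+s[0]*d1,o2+s[1]*d2
    return (p+q)/2,np.linalg.norm(p-q)
def proj(n,p):
    c=C[n];V=np.array(c["view"]);q=V[:3,:3]@p+V[:3,3];return c["fx"]*q[0]/q[2]+c["cx"],c["fy"]*q[1]/q[2]+c["cy"]
def blob(im,hue,box,smin=140):
    h=cv2.cvtColor(im,cv2.COLOR_RGB2HSV).astype(int);x0,y0,x1,y1=box
    dh=np.abs((h[...,0]-hue+90)%180-90);m=((dh<10)&(h[...,1]>smin)&(h[...,2]>90))[y0:y1,x0:x1]
    k,l,s,c=cv2.connectedComponentsWithStats(m.astype(np.uint8));i=1+np.argmax(s[1:,4]);return c[i]+[x0,y0],s[i,4]
E
python3 - <<'E'
from h import *
T=camera("top");S=camera("scene")
cv2.imwrite("pics/_T.png",T[:,:,::-1]);cv2.imwrite("pics/_S.png",S[:,:,::-1])
for n,h,bt,bs in(("red",0,(175,205,197,226),(255,203,272,218)),("yel",27,(205,195,226,215),(263,179,280,195)),("blu",108,(237,184,258,204),(270,157,286,172))):
    a,na=blob(T,h,bt);b,nb=blob(S,h,bs);p,e=tri(a,b);print(n,a,na,b,nb,p.round(4),round(e,4),onz("top",*a,.285).round(4))
a=cv2.resize(T[65:195,255:365],(440,520),interpolation=cv2.INTER_CUBIC)
b=cv2.resize(S[70:220,215:305],(312,520),interpolation=cv2.INTER_CUBIC)
cv2.imwrite("pics/c1.png",np.hstack([a,b])[:,:,::-1])
E
```

```text
red [182.625      215.14285714] 56 [262.98333333 210.41666667] 60 [0.506  0.3047 0.2844] 0.0015 [0.5053 0.3043 0.285 ]
yel [214.7037037  204.37037037] 54 [270.87234043 185.27659574] 47 [0.5274 0.2407 0.2846] 0.0013 [0.5268 0.2404 0.285 ]
blu [247.125 193.5  ] 48 [277.67164179 162.3880597 ] 67 [0.5495 0.1758 0.2856] 0.0017 [0.5487 0.1754 0.285 ]
```

View pics/c1.png

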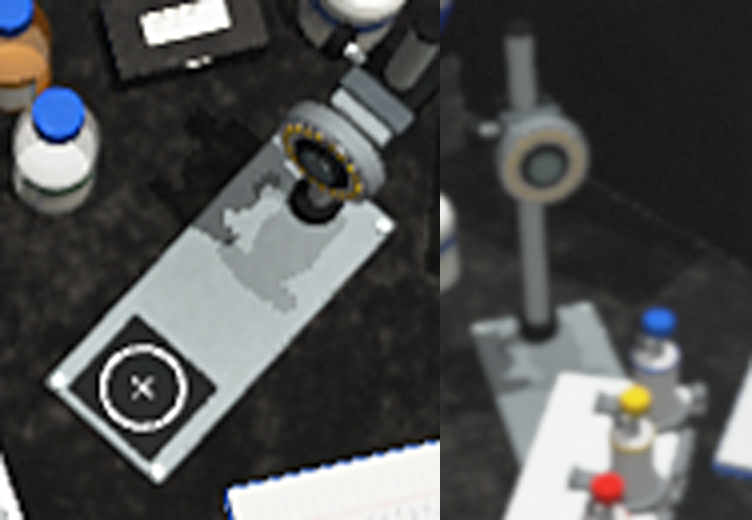

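The left crop (top view) shows the ring centre at crop (142,388), the lens at (322,160), and the plate's front-right corner at (155,480), with its right edge running to (393,222). The right crop (scene view) shows the lens at (543,167).

Run:
```python
from h import *
f=lambda x,y:((x+.5)/4-.5+255,(y+.5)/4-.5+65)
g=lambda x,y:((x-440+.5)/3.467-.5+215,(y+.5)/3.467-.5+70)
r=onz("top",*f(142,388),.012);L,e=tri(f(322,160),g(543,167));print("ring",r,"lens",L,e)
d=L-r;print("dist",np.hypot(*d[:2]),"yaw",np.degrees(np.arctan2(d[1],d[0])))
P=[onz("top",*f(*p),.012)[:2] for p in((155,480),(393,222),(50,382))]
for a,b in((0,1),(0,2)):
    w=P[b]-P[a];print(np.hypot(*w),np.degrees(np.arctan2(w[1],w[0])))
# ring ellipse on image
T=cv2.imread("pics/_T.png",0);m=(T[150:175,278:304]>150).astype(np.uint8)
k,l,s,c=cv2.connectedComponentsWithStats(m);print(s,c+[278,150])
```

```text
ring [0.66640207 0.061498   0.012     ] lens [ 0.76075083 -0.0228548   0.21338978] 0.0016670904043971067
dist 0.12655862941704352 yaw -41.7984045237126
0.2537156565256231 -42.85129888163396
0.1011276637304826 46.40894569041092
[[  0   0  26  25 463]
 [  0   0   4   4  10]
 [  2   1  22  22 110]
 [ 20   0   6   6  21]
 [ 10   9   5   5  10]
 [  0  19   7   6  16]
 [ 21  19   5   6  20]] [[290.23542117 162.0950324 ]
 [279.         151.        ]
 [290.03636364 161.36363636]
 [301.33333333 151.66666667]
 [290.1        161.1       ]
 [280.8125     171.8125    ]
 [301.5        172.25      ]]
```

Emit:
{"name": "carry_out", "arguments": {"targets": "0 0 -0.4 0 0 1 1;0 0 -0.4 0 0 1 1;0 0 -0.4 0 0 1 1;0 0 -0.4 0 0 1 1;0 0 -0.4 0 0 1 1;0 0 -0.4 0 0 1 1;0 0 0 0 0 1 1;0 0 0 0 0 1 1"}}

```text
time: 0.87
ee_pos: [0.1598, 0.5263, 0.5016]
tcp_rot: [179.9, -0.1, 117.0]
wrist_force: [1.1, 0.7, -0.1]
opening: 0.0855
grasp_force: 0.0
```

```bash
cat > d.py <<'E'
# delta to a tool-down pose at x y z, tool yaw psi, in tool axes and move units
import sys;from h import *
from scipy.spatial.transform import Rotation as R
x,y,z,psi=map(float,sys.argv[1:5]);o=monitor.get_obs()
r=R.from_euler("xyz",o["tcp_rot"],degrees=True);g=R.from_euler("xyz",[180,0,psi],degrees=True)
print(round(o["time"],2),o["ee_pos"].round(4),o["tcp_rot"].round(2),o["q"].round(1),"F",o["wrist_force"].round(1),"open",o["opening"].round(4),"grip",round(float(o["grasp_force"]),1))
print("shift",(r.inv().apply(np.array([x,y,z])-o["ee_pos"])/.04).round(3),"turn",((r.inv()*g).as_rotvec()/.1).round(3))
E
python3 d.py .5275 .2405 .50 108.65
```

```text
Traceback (most recent call last):
  File "d.py", line 6, in <module>
    print(round(o["time"],2),o["ee_pos"].round(4),o["tcp_rot"].round(2),o["q"].round(1),"F",o["wrist_force"].round(1),"open",o["opening"].round(4),"grip",round(float(o["grasp_force"]),1))
                                                                                                                             ^^^^^^^^^^^^^^^^^^
AttributeError: 'float' object has no attribute 'round'
```

```bash
sed -i 's/o\["opening"\].round(4)/round(o["opening"],4)/' d.py; python3 d.py .5275 .2405 .50 108.65
```

```text
0.87 [0.1598 0.5263 0.5016] [ 1.7994e+02 -6.0000e-02  1.1699e+02] [ 73.1   8.6  25.1 106.4   0.  136.1] F [ 1.1  0.7 -0.1] open 0.0855 grip 0.0
shift [-10.539   4.948   0.034] turn [ 0.01  -0.012  1.455]
```

Emit:
{"name": "carry_out", "arguments": {"targets": "-0.7 0.33 0 0 0 0 1;-0.7 0.33 0 0 0 0 1;-0.7 0.33 0 0 0 0 1;-0.7 0.33 0 0 0 0 1;-0.7 0.33 0 0 0 0 1;-0.7 0.33 0 0 0 0 1;-0.7 0.33 0 0 0 0 1;-0.7 0.33 0 0 0 0 1"}}

```text
time: 1.53
ee_pos: [0.3573, 0.3744, 0.5006]
tcp_rot: [-180.0, 0.0, 117.3]
wrist_force: [0.0, 1.4, 0.2]
opening: 0.0854
grasp_force: 0.0
```

Emit:
{"name": "carry_out", "arguments": {"targets": "-0.75 0.35 0 0 0 0 1;-0.75 0.35 0 0 0 0 1;-0.75 0.35 0 0 0 0 1;-0.75 0.35 0 0 0 0 1;-0.75 0.35 0 0 0 0 1;-0.75 0.35 0 0 0 0 1;0 0 0 0 0 0.73 1;0 0 0 0 0 0.73 1"}}

```text
time: 2.2
ee_pos: [0.5151, 0.2527, 0.4997]
tcp_rot: [-179.9, 0.0, 108.6]
wrist_force: [-0.1, 0.8, 0.1]
opening: 0.0856
grasp_force: 0.0
```

```bash
python3 d.py .5275 .2405 .404 108.65
python3 - <<'E'
from h import *
T=camera("top");S=camera("scene")
a=cv2.resize(T[140:250,150:290],(520,408),interpolation=cv2.INTER_CUBIC)
b=cv2.resize(S[100:250,210:310],(272,408),interpolation=cv2.INTER_CUBIC)
cv2.imwrite("pics/c2.png",np.hstack([a,b])[:,:,::-1])
E
```

```text
2.2 [0.5151 0.2527 0.4997] [-1.7992e+02  1.0000e-02  1.0856e+02] [ 26.1  12.1  28.9 106.9  -0.   97.6] F [-0.1  0.8  0.1] open 0.0856 grip 0.0
shift [-0.388  0.201  2.393] turn [-0.014  0.003 -0.015]
```

View pics/c2.png

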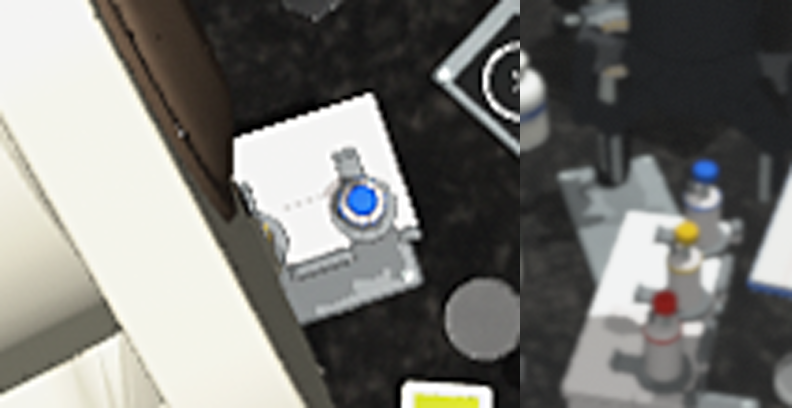

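The crop shows the stand undisturbed. The finger rests sit at collar level on the back, and the gripper hides yellow in the top view. I'll correct x and y, then descend.

Emit:
{"name": "carry_out", "arguments": {"targets": "-0.2 0.1 0 0 0 0 1;-0.19 0.1 0 0 0 0 1;0 0 0.3 0 0 0 1;0 0 0.3 0 0 0 1;0 0 0.3 0 0 0 1;0 0 0.3 0 0 0 1;0 0 0.2 0 0 0 1;0 0 0 0 0 0 1"}}

```text
time: 2.97
ee_pos: [0.5262, 0.2417, 0.443]
tcp_rot: [-179.9, 0.0, 109.0]
wrist_force: [-0.5, 0.2, 0.0]
opening: 0.0855
grasp_force: 0.0
```

```bash
python3 d.py .5275 .2405 .404 108.65
python3 - <<'E'
from h import *
S=camera("scene")
cv2.imwrite("pics/c3.png",cv2.resize(S[90:260,200:330],(520,680)[:2],interpolation=cv2.INTER_CUBIC)[:600,:,::-1])
E
```

```text
2.97 [0.5262 0.2417 0.443 ] [-1.7986e+02  2.0000e-02  1.0897e+02] [ 24.7  10.3  20.3 100.1  -0.   95.7] F [-0.5  0.2  0. ] open 0.0855 grip 0.0
shift [-0.038  0.023  0.974] turn [-0.024  0.003  0.056]
```

View pics/c3.png

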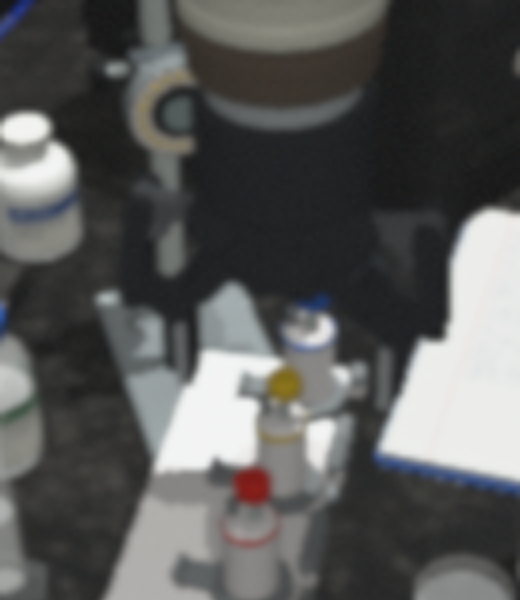

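The fingertips at crop (180,360) and (385,390) straddle the yellow button at (285,385), so the alignment is good. I'll descend and grip.

Emit:
{"name": "carry_out", "arguments": {"targets": "-0.03 0.02 0.2 0 0 0 1;0 0 0.2 0 0 0 1;0 0 0.2 0 0 0 1;0 0 0.2 0 0 0 1;0 0 0.15 0 0 0 1;0 0 0 0 0 0 1;0 0 0 0 0 0 0.3;0 0 0 0 0 0 0", "newtons": 30}}

```text
time: 3.68
ee_pos: [0.5272, 0.241, 0.407]
tcp_rot: [180.0, -0.0, 108.9]
wrist_force: [-0.0, -0.2, 0.1]
opening: 0.0637
grasp_force: 0.0
```

Emit:
{"name": "carry_out", "arguments": {"targets": "0 0 0 0 0 0 -0.3;0 0 0 0 0 0 -0.4;0 0 0 0 0 0 -0.6;0 0 0 0 0 0 -1;0 0 0 0 0 0 -1;0 0 0 0 0 0 -1;0 0 0 0 0 0 -1;0 0 0 0 0 0 -1", "newtons": 30}}

```text
time: 4.35
ee_pos: [0.5272, 0.241, 0.4071]
tcp_rot: [180.0, -0.0, 108.9]
wrist_force: [0.6, -0.1, 4.7]
opening: 0.0251
grasp_force: 29.7
```

```bash
python3 d.py .5275 .2405 .404 108.65
```

```text
4.35 [0.5272 0.241  0.4071] [179.96  -0.   108.91] [24.6  9.2 15.  95.7  0.  95.7] F [ 0.6 -0.1  4.7] open 0.0251 grip 29.7
shift [-0.015  0.002  0.076] turn [ 0.007 -0.001  0.045]
```

Emit:
{"name": "carry_out", "arguments": {"targets": "0 0 0 0 0 0 -1;0 0 -0.1 0 0 0 -1;0 0 -0.1 0 0 0 -1;0 0 -0.1 0 0 0 -1;0 0 -0.08 0 0 0 -1;0 0 0 0 0 0 -1;0 0 0 0 0 0 -1;0 0 0 0 0 0 -1", "newtons": 45}}

```text
time: 5.02
ee_pos: [0.5273, 0.241, 0.4217]
tcp_rot: [-180.0, 0.0, 108.9]
wrist_force: [-0.5, -0.6, -0.5]
opening: 0.0244
grasp_force: 44.1
```

```bash
python3 d.py .5275 .2405 .42 108.65
python3 - <<'E'
from h import *
S=camera("scene");T=camera("top")
b=cv2.resize(S[90:240,200:330],(520,600),interpolation=cv2.INTER_CUBIC)
cv2.imwrite("pics/c4.png",b[:,:,::-1])
E
```

```text
5.02 [0.5273 0.241  0.4217] [-179.98    0.    108.9 ] [24.6  9.6 17.1 97.5 -0.  95.7] F [-0.5 -0.6 -0.5] open 0.0244 grip 44.1
shift [-0.014  0.002  0.043] turn [-0.003  0.001  0.044]
```

View pics/c4.png

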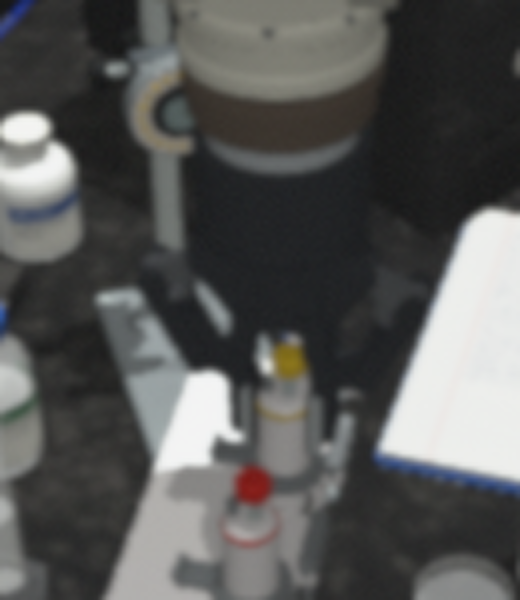

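The pipette came up with the gripper (button now at crop (288,360)) and hangs straight, so I'll pull it forward.

Emit:
{"name": "carry_out", "arguments": {"targets": "0 -0.1 0 0 0 0 -1;0 -0.2 0 0 0 0 -1;0 -0.3 0 0 0 0 -1;0 -0.4 0 0 0 0 -1;0 -0.5 0 0 0 0 -1;0 -0.5 0 0 0 0 -1;0 -0.5 0 0 0 0 -1;0 -0.3 0 0 0 0 -1"}}

```text
time: 5.78
ee_pos: [0.4191, 0.2039, 0.4222]
tcp_rot: [180.0, -0.0, 108.9]
wrist_force: [0.8, 0.5, -0.4]
opening: 0.0245
grasp_force: 44.3
```

```bash
python3 d.py .5275 .2405 .42 108.65
python3 - <<'E'
from h import *
S=camera("scene");T=camera("top")
a=cv2.resize(T[130:280,150:340],(507,400),interpolation=cv2.INTER_CUBIC)
b=cv2.resize(S[90:250,210:325],(287,400),interpolation=cv2.INTER_CUBIC)
cv2.imwrite("pics/c5.png",np.hstack([a,b])[:,:,::-1])
E
```

```text
5.78 [0.4191 0.2039 0.4222] [179.99  -0.   108.91] [25.9 -6.1  1.1 97.1  0.  97. ] F [ 0.8  0.5 -0.4] open 0.0245 grip 44.3
shift [-0.013  2.861  0.056] turn [ 0.002 -0.001  0.046]
```

View pics/c5.png

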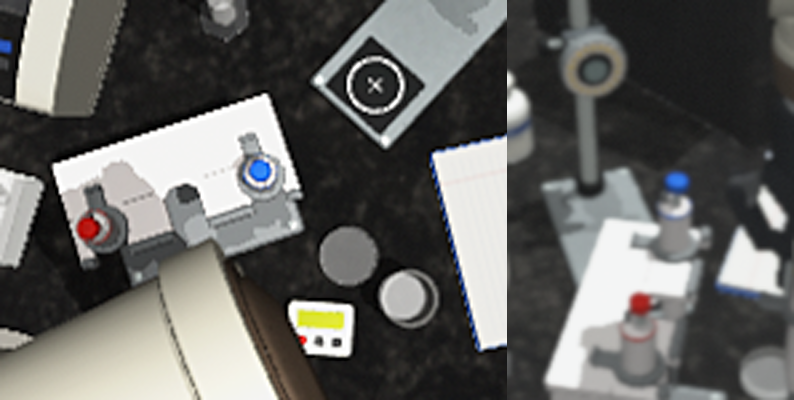

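The yellow slot is empty, and red and blue still hang at crop (88,229) and (260,170). The way ahead at low height is clear, so I'll raise and start turning.

Emit:
{"name": "carry_out", "arguments": {"targets": "0 0 -0.2 0 0 -0.3 -1;0 0 -0.3 0 0 -0.6 -1;0 0 -0.35 0 0 -0.9 -1;0 0 -0.35 0 0 -0.9 -1;0 0 -0.35 0 0 -0.9 -1;0 0 -0.35 0 0 -0.9 -1;0 0 -0.3 0 0 -0.9 -1;0 0 0 0 0 -0.9 -1"}}

```text
time: 6.55
ee_pos: [0.4215, 0.2048, 0.512]
tcp_rot: [179.8, 0.1, 145.3]
wrist_force: [-0.4, 0.9, -0.8]
opening: 0.0249
grasp_force: 44.4
```

Emit:
{"name": "carry_out", "arguments": {"targets": "0 0 0 0 0 -0.9 -1;0 0 0 0 0 -0.9 -1;0 0 0 0 0 -0.9 -1;0 0 0 0 0 -0.9 -1;0 0 0 0 0 -0.9 -1;0 0 0 0 0 -0.9 -1;0 0 0 0 0 -0.9 -1;0 0 0 0 0 -0.9 -1"}}

```text
time: 7.22
ee_pos: [0.4216, 0.2048, 0.5097]
tcp_rot: [-180.0, 0.0, -173.5]
wrist_force: [0.3, 0.7, -0.4]
opening: 0.0249
grasp_force: 44.4
```

Emit:
{"name": "carry_out", "arguments": {"targets": "0 0 0 0 0 -0.9 -1;0 0 0 0 0 -0.9 -1;0 0 0 0 0 -0.9 -1;0 0 0 0 0 -0.9 -1;0 0 0 0 0 -0.9 -1;0 0 0 0 0 -0.9 -1;0 0 0 0 0 -0.7 -1;0 0 0 0 0 0 -1"}}

```text
time: 7.88
ee_pos: [0.4216, 0.2049, 0.5097]
tcp_rot: [-180.0, -0.0, -138.6]
wrist_force: [-0.5, 0.2, -0.2]
opening: 0.0246
grasp_force: 44.4
```

```bash
python3 d.py .44 .07 .51 227.2
```

```text
7.88 [0.4216 0.2049 0.5097] [-180.     -0.   -138.62] [ 25.9  -2.3  14.6 107.   -0.  -15.5] F [-0.5  0.2 -0.2] open 0.0246 grip 44.4
shift [ 1.884 -2.833 -0.008] turn [-0.    -0.    -1.015]
```

Emit:
{"name": "carry_out", "arguments": {"targets": "0 0 0 0 0 -0.5 -1;0 0 0 0 0 -0.5 -1;0.2 -0.25 0 0 0 0 -1;0.4 -0.5 0 0 0 0 -1;0.5 -0.6 0 0 0 0 -1;0.5 -0.6 0 0 0 0 -1;0.36 -0.43 0 0 0 0 -1;0.2 -0.25 0 0 0 0 -1"}}

```text
time: 8.55
ee_pos: [0.4393, 0.0678, 0.5099]
tcp_rot: [-180.0, 0.0, -133.3]
wrist_force: [-0.5, 0.4, -0.7]
opening: 0.0244
grasp_force: 44.4
```

```bash
python3 d.py .6605 .0688 .51 227.2
```

```text
8.55 [0.4393 0.0678 0.5099] [-179.97    0.   -133.31] [  8.8  -5.5  11.6 107.2  -0.  -37.9] F [-0.5  0.4 -0.7] open 0.0244 grip 44.4
shift [-3.812e+00 -4.005e+00  1.000e-03] turn [-0.006  0.    -0.089]
```

Emit:
{"name": "carry_out", "arguments": {"targets": "-0.2 -0.21 0 0 0 -0.09 -1;-0.4 -0.42 0 0 0 0 -1;-0.5 -0.53 0 0 0 0 -1;-0.5 -0.53 0 0 0 0 -1;-0.5 -0.53 0 0 0 0 -1;-0.5 -0.53 0 0 0 0 -1;-0.4 -0.42 0 0 0 0 -1;-0.2 -0.21 0 0 0 0 -1"}}

```text
time: 9.22
ee_pos: [0.6281, 0.0725, 0.5077]
tcp_rot: [179.9, -0.1, -132.7]
wrist_force: [-0.7, -0.4, -1.3]
opening: 0.0248
grasp_force: 44.5
```

```bash
python3 d.py .6605 .0688 .443 227.2
```

```text
9.22 [0.6281 0.0725 0.5077] [ 1.7994e+02 -8.0000e-02 -1.3272e+02] [  6.6  22.3  42.7 110.5  -0.  -40.7] F [-0.7 -0.4 -1.3] open 0.0248 grip 44.5
shift [-0.483 -0.659  1.616] turn [ 0.011 -0.014  0.013]
```

Emit:
{"name": "carry_out", "arguments": {"targets": "-0.15 -0.2 0 0 0 0 -1;-0.2 -0.28 0.15 0 0 0 -1;-0.12 -0.18 0.3 0 0 0 -1;0 0 0.35 0 0 0 -1;0 0 0.35 0 0 0 -1;0 0 0.3 0 0 0 -1;0 0 0.16 0 0 0 -1;0 0 0 0 0 0 -1"}}

```text
time: 9.88
ee_pos: [0.6574, 0.0685, 0.4432]
tcp_rot: [179.9, -0.1, -132.6]
wrist_force: [0.1, -0.3, -0.7]
opening: 0.0246
grasp_force: 44.5
```

```bash
python3 d.py .6605 .0688 .443 227.2
python3 - <<'E'
from h import *
S=camera("scene");T=camera("top")
cv2.imwrite("pics/_S2.png",S[:,:,::-1]);cv2.imwrite("pics/_T2.png",T[:,:,::-1])
b=cv2.resize(S[70:220,200:340],(560,600),interpolation=cv2.INTER_CUBIC)
a=cv2.resize(T[80:220,260:350],(240,373),interpolation=cv2.INTER_CUBIC);a=cv2.copyMakeBorder(a,0,227,0,0,0)
cv2.imwrite("pics/c6.png",np.hstack([b,a])[:,:,::-1])
w=np.array([.670,.060,.2134]);print([proj(n,w) for n in("scene","top")])
E
```

```text
9.88 [0.6574 0.0685 0.4432] [ 1.7989e+02 -1.3000e-01 -1.3261e+02] [  6.   23.1  36.2 103.3   0.  -41.4] F [ 0.1 -0.3 -0.7] open 0.0246 grip 44.5
shift [-0.057 -0.052  0.005] turn [ 0.02  -0.023  0.033]
[(np.float64(257.8416473131177), np.float64(144.5284958569859)), (np.float64(299.2857244236913), np.float64(143.14871371960203))]
```

View pics/c6.png

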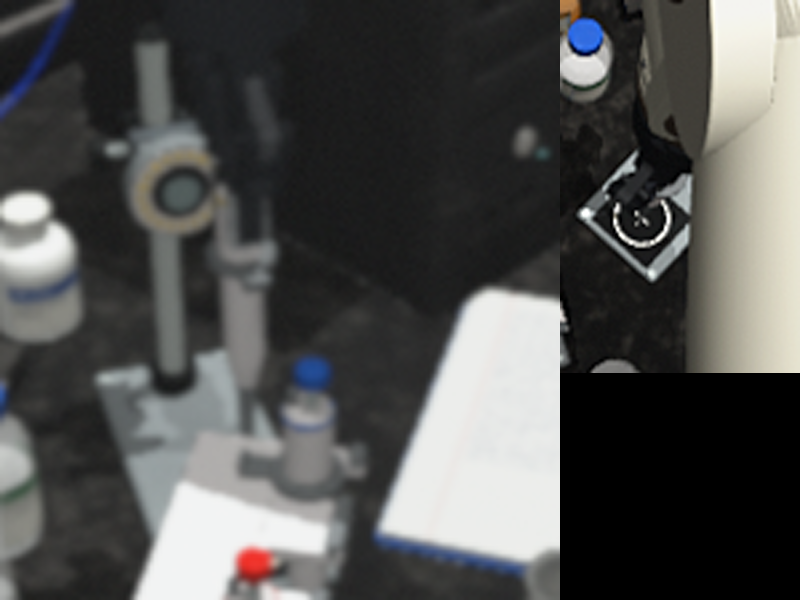

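The scene crop shows the lens at (182,193). The pipette hangs upright, with its collar at (243,260) and the handle running down to (243,385). The window faces the lens, so it's hidden from here. Next I'll fit the station pose jointly and check the predicted pipette outline.

Run:
```python
from h import *
from scipy.optimize import least_squares
f=lambda x,y:((x+.5)/4-.5+255,(y+.5)/4-.5+65)
obs=[("top",(290.04,161.4)),("top",f(322,160)),("scene",(((182+543-440)/2*0+ (182+.5)/4-.5+200)*.5+.5*((103.5)/3.467-.5+215),((193.5)/4-.5+70)*.5+.5*(167.5/3.467-.5+70)))]
def res(p):
    x,y,a,z=p;r=np.array([x,y,.012]);L=np.array([x+.12*np.cos(a),y+.12*np.sin(a),z])
    return np.r_[[np.subtract(proj(n,q),o) for (n,o),q in zip(obs,(r,L,L))]].ravel().tolist()+[(np.degrees(a)+42.9)/.7]
s=least_squares(res,[.667,.0615,-.75,.213]);p=s.x;print(p.round(4),np.degrees(p[2]),np.round(s.fun,2))
S=cv2.imread("pics/_S2.png");x0,y0,k=232,85,10
b=cv2.resize(S[y0:y0+60,x0:x0+50],(500,600),interpolation=cv2.INTER_CUBIC)
b=cv2.convertScaleAbs(b,alpha=1.6,beta=15)
h=np.array([.6574,.0685,.4432-.164])
psi=np.radians(-132.61);X=np.array([np.sin(psi),-np.cos(psi),0])
Y=np.cross([0,0,1],X)
V=np.array(C["scene"]["view"]);side=V[0,:3]-V[0,2]*np.array([0,0,1]);side[2]=0;side/=np.linalg.norm(side)
dots=[(h+[0,0,-.021]+s*.020*side) for s in(-1,1)]+[(h+[0,0,-.028]+s*.020*side) for s in(-1,1)]+[(h+[0,0,-.066]+s*.0125*side) for s in(-1,1)]+[h-[0,0,.066]+X*.0-X*.013]+[h-[0,0,.0245]+.037*X]
for d in dots:
    u,v=proj("scene",d);cv2.circle(b,(int((u-x0+.5)*k),int((v-y0+.5)*k)),3,(0,0,255),-1)
L=np.array([p[0]+.12*np.cos(p[2]),p[1]+.12*np.sin(p[2]),p[3]]);u,v=proj("scene",L);cv2.circle(b,(int((u-x0+.5)*k),int((v-y0+.5)*k)),3,(0,255,0),-1)
cv2.imwrite("pics/c7.png",b)
w=p[:2]-.013*np.array([np.cos(p[2]),np.sin(p[2])]);print("axis target",w,"yaw psi",np.degrees(p[2])+270)
```

```text
[ 0.6695  0.0607 -0.7467  0.2169] -42.78482763733606 [ 0.34 -0.86 -0.68  0.47  0.46 -0.44  0.16]
axis target [0.65996122 0.069561  ] yaw psi 227.21517236266394
```

View pics/c7.png

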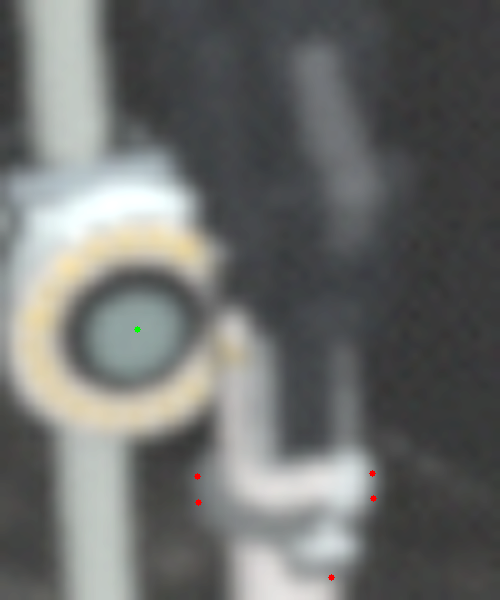

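The predicted collar edges (red dots near (197,490) and (373,485)) match the picture within a pixel, and the fitted lens dot at (137,329) sits on the glass. That leaves a correction of a few millimetres.

```bash
python3 d.py .660 .0694 .446 227.2
```

```text
9.98 [0.6573 0.0685 0.4456] [ 180.     -0.   -132.59] [  6.   23.   36.4 103.4  -0.  -41.5] F [ 0.1 -0.4 -1.8] open 0.0243 grip 44.5
shift [-0.062 -0.035 -0.009] turn [ 0.    -0.001  0.037]
```

Emit:
{"name": "carry_out", "arguments": {"targets": "-0.03 -0.02 0 0 0 0.04 -1;-0.03 -0.015 0 0 0 0 -1;0 0 0 0 0 0 -1;0 0 0 0 0 0 -1;0 0 0 0 0 0 -1;0 0 0 0 0 0 -1;0 0 0 0 0 0 -1;0 0 0 0 0 0 -1"}}

```text
time: 10.65
ee_pos: [0.6601, 0.0693, 0.4455]
tcp_rot: [-180.0, 0.0, -132.8]
wrist_force: [-0.0, 0.5, -1.1]
opening: 0.0246
grasp_force: 44.5
```

```bash
python3 d.py .660 .0694 .446 227.2
python3 - <<'E'
from h import *
S=camera("scene")
x0,y0=215,70
cv2.imwrite("pics/c8.png",cv2.convertScaleAbs(cv2.resize(S[y0:y0+120,x0:x0+100],(500,600),interpolation=cv2.INTER_CUBIC)[:,:,::-1],alpha=1.6,beta=15))
h=np.array([.660,.0694,.282])
for n,d in(("collar mid",.0245),("win",.066),("tip",.208)):
    u,v=proj("scene",h-[0,0,d]);print(n,(u-x0+.5)*5,(v-y0+.5)*5)
E
```

```text
10.65 [0.6601 0.0693 0.4455] [-180.      0.   -132.78] [  6.   23.5  37.  103.5  -0.  -41.2] F [-0.   0.5 -1.1] open 0.0246 grip 44.5
shift [ 0.     0.003 -0.012] turn [-0.     0.     0.003]
collar mid 221.74847132252694 313.16625709308113
win 224.22276269254667 387.0643369206684
tip 231.71578900160284 610.853767319233
```

View pics/c8.png

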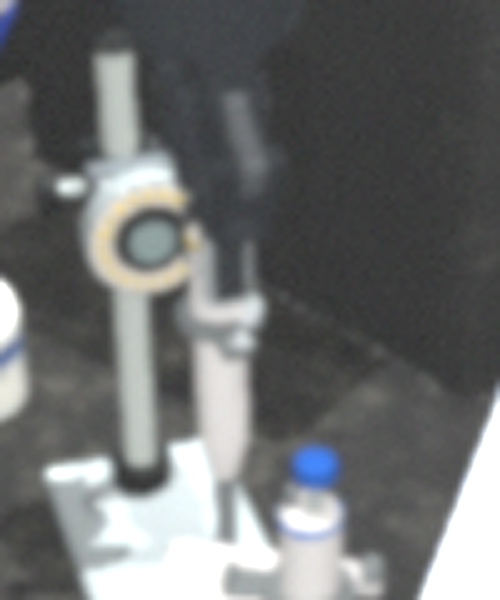

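The handle centre at (222,387), the collar at (222,315) and the shaft at (228,510) all match the upright prediction, and the arm is still. I'll hand the job in.

```bash
python3 -c "
from workcell import bot
print(bot.job_done())"
```

```text
the job is handed in; nothing more can be done
None
```

The yellow pipette is out of its cradle and held upright and still about 12 cm in front of the lens, its window turned to face it; position is good to a few millimetres, the window itself was out of view of both cameras, and the job is handed in.

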